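Cure the rocking corner of a levelled plate

TASK

The aluminium plate under the power sensor rocks at one corner: press on the plate's corners with the closed fingertips to find the one that gives, then press the orange lever of that corner's shim down flat and leave the other three levers up. Press the same corner once more, firmly, to prove that it now stands solid, and let go. Only press: pick nothing up, and leave the sensor, the lens tube and the tin where they stand.

Things in the scene. Friction and masses are not known exactly. Their poses are not given: they have to be found in the camera images.
- base: Grey levelling base fixed to the bench: bed 196 x 216 mm, 8 mm thick, an ear with a lever at each corner. Origin: middle of its underside, on the worktop; x points from the near to the far corners, y to the left ones, z up. Four black rest pads, alike to look at, carry the plate; three are solid, one, at a different corner each time, has gone soft. Dowels leave the plate 2 mm of play.
- plate: Loose aluminium plate with a grid of tapped holes, 176 (x) x 196 (y) x 10 mm, 0.9 kg, lying on the four pads, axes as the base's. Origin: middle of its underside, 26 mm above the worktop; its top is 36 mm above the worktop.
- corner_far_left (a point): Point on the plate's top over the rest pad of the far left corner (plate x +66, y +74 mm): the place to press. A solid corner stays put (under 1 mm); the rocking corner starts to sink at about 2 N, is 3.5 mm down at about 4 N and stops there; let go, it springs back. The opposite corner lifts meanwhile. A firm press is about 10 N.
- shim_far_left (a joint): Lever shim of the far left corner: 0 = raised (slopes up outward at 0.6 rad), 0.6 = flat on its stop. It stays where it is left; about 8 N down on the thumb pad turns it. Pivot along base x, at base x +66, y +107, z 17 mm. Inside the pivot is a steel tongue: with the lever flat it stands 0.5 mm under the plate's edge and carries the corner when pressed; raised, it hangs 8 mm lower.
- thumb_far_left (a point): Middle of the top of the orange thumb pad (26 mm in x, 28 mm long, 8 mm thick) of the far left lever shim, 44 mm out from its pivot. Raised it is about 46 mm above the worktop; flat it is at base x +66, y +151 mm, 22 mm above the worktop.
- corner_far_right (a point): Point on the plate's top over the rest pad of the far right corner (plate x +66, y -74 mm): the place to press. A solid corner stays put (under 1 mm); the rocking corner starts to sink at about 2 N, is 3.5 mm down at about 4 N and stops there; let go, it springs back. The opposite corner lifts meanwhile. A firm press is about 10 N.
- shim_far_right (a joint): Lever shim of the far right corner: 0 = raised (slopes up outward at 0.6 rad), 0.6 = flat on its stop. It stays where it is left; about 8 N down on the thumb pad turns it. Pivot along base x, at base x +66, y -107, z 17 mm. Inside the pivot is a steel tongue: with the lever flat it stands 0.5 mm under the plate's edge and carries the corner when pressed; raised, it hangs 8 mm lower.
- thumb_far_right (a point): Middle of the top of the orange thumb pad (26 mm in x, 28 mm long, 8 mm thick) of the far right lever shim, 44 mm out from its pivot. Raised it is about 46 mm above the worktop; flat it is at base x +66, y -151 mm, 22 mm above the worktop.
- corner_near_left (a point): Point on the plate's top over the rest pad of the near left corner (plate x -66, y +74 mm): the place to press. A solid corner stays put (under 1 mm); the rocking corner starts to sink at about 2 N, is 3.5 mm down at about 4 N and stops there; let go, it springs back. The opposite corner lifts meanwhile. A firm press is about 10 N.
- shim_near_left (a joint): Lever shim of the near left corner: 0 = raised (slopes up outward at 0.6 rad), 0.6 = flat on its stop. It stays where it is left; about 8 N down on the thumb pad turns it. Pivot along base x, at base x -66, y +107, z 17 mm. Inside the pivot is a steel tongue: with the lever flat it stands 0.5 mm under the plate's edge and carries the corner when pressed; raised, it hangs 8 mm lower.
- thumb_near_left (a point): Middle of the top of the orange thumb pad (26 mm in x, 28 mm long, 8 mm thick) of the near left lever shim, 44 mm out from its pivot. Raised it is about 46 mm above the worktop; flat it is at base x -66, y +151 mm, 22 mm above the worktop.
- corner_near_right (a point): Point on the plate's top over the rest pad of the near right corner (plate x -66, y -74 mm): the place to press. A solid corner stays put (under 1 mm); the rocking corner starts to sink at about 2 N, is 3.5 mm down at about 4 N and stops there; let go, it springs back. The opposite corner lifts meanwhile. A firm press is about 10 N.
- shim_near_right (a joint): Lever shim of the near right corner: 0 = raised (slopes up outward at 0.6 rad), 0.6 = flat on its stop. It stays where it is left; about 8 N down on the thumb pad turns it. Pivot along base x, at base x -66, y -107, z 17 mm. Inside the pivot is a steel tongue: with the lever flat it stands 0.5 mm under the plate's edge and carries the corner when pressed; raised, it hangs 8 mm lower.
- thumb_near_right (a point): Middle of the top of the orange thumb pad (26 mm in x, 28 mm long, 8 mm thick) of the near right lever shim, 44 mm out from its pivot. Raised it is about 46 mm above the worktop; flat it is at base x -66, y -151 mm, 22 mm above the worktop.
- sensor: Loose black power sensor head, 50 mm disc with a stub, 51 x 62 x 20 mm, standing about the middle of the plate. Origin at the middle of its underside. Leave it alone.
- lens_tube: Loose black lens tube, 31 mm wide, 26 mm high, standing on the worktop to the left of the base. Leave it alone.
- tin: Loose round tin with a blue lid, 63 mm wide, 32 mm high, on the worktop beyond the base. Leave it alone.

How it is judged (in metres and radians):
On the way, in this order (a step that is already met when the one before it is completed fails the run):
1. the rocking corner is found: a fingertip presses it down by more than 2 mm (contact force between the fingers and plate above 0.5 N and z of any of corner_far_left, corner_far_right, corner_near_left, corner_near_right in the frame of base below 0.034 m), for 0.1 s.
2. one lever shim is pressed flat (over 0.53 rad), the other three still up (((value of joint shim_far_left above 0.53 rad and value of joint each of shim_far_right, shim_near_left, shim_near_right below 0.25 rad) or (value of joint shim_far_right above 0.53 rad and value of joint each of shim_far_left, shim_near_left, shim_near_right below 0.25 rad) or (value of joint shim_near_left above 0.53 rad and value of joint each of shim_far_left, shim_far_right, shim_near_right below 0.25 rad) or (value of joint shim_near_right above 0.53 rad and value of joint each of shim_far_left, shim_far_right, shim_near_left below 0.25 rad))), for 0.2 s.
3. the rocking corner is pressed again and stands solid: the finger presses with over 4 N, of which over 2 N go through its flat shim, and it sinks less than 1.5 mm ((((value of joint shim_far_left above 0.53 rad and value of joint each of shim_far_right, shim_near_left, shim_near_right below 0.25 rad) and contact force between the fingers and plate above 4 N and contact force between plate and shim_far_left above 2 N and z of corner_far_left in the frame of base above 0.0345 m) or ((value of joint shim_far_right above 0.53 rad and value of joint each of shim_far_left, shim_near_left, shim_near_right below 0.25 rad) and contact force between the fingers and plate above 4 N and contact force between plate and shim_far_right above 2 N and z of corner_far_right in the frame of base above 0.0345 m) or ((value of joint shim_near_left above 0.53 rad and value of joint each of shim_far_left, shim_far_right, shim_near_right below 0.25 rad) and contact force between the fingers and plate above 4 N and contact force between plate and shim_near_left above 2 N and z of corner_near_left in the frame of base above 0.0345 m) or ((value of joint shim_near_right above 0.53 rad and value of joint each of shim_far_left, shim_far_right, shim_near_left below 0.25 rad) and contact force between the fingers and plate above 4 N and contact force between plate and shim_near_right above 2 N and z of corner_near_right in the frame of base above 0.0345 m))), for 0.2 s.
At the end, for the whole second after the job is handed in: The rocking corner's lever shim lies flat (over 0.53 of 0.6 rad) and the other three are up (under 0.25 rad); the plate lies level (within 0.012 rad), at rest and within 5 mm of its place on the base; sensor, lens tube and tin are within 15 mm of where they stood (((value of joint shim_far_left above 0.53 rad and value of joint each of shim_far_right, shim_near_left, shim_near_right below 0.25 rad) or (value of joint shim_far_right above 0.53 rad and value of joint each of shim_far_left, shim_near_left, shim_near_right below 0.25 rad) or (value of joint shim_near_left above 0.53 rad and value of joint each of shim_far_left, shim_far_right, shim_near_right below 0.25 rad) or (value of joint shim_near_right above 0.53 rad and value of joint each of shim_far_left, shim_far_right, shim_near_left below 0.25 rad)) and angle between plate's own z axis and vertical below 0.012 rad and horizontal distance between plate and base below 0.005 m and linear speed of plate below 0.01 m/s and distance of each of sensor, lens_tube, tin from where it was at the start of the episode below 0.015 m); the robot touches nothing.
It fails at once if the plate is lifted off its pads or tipped up (z of plate in the frame of base above 0.032 m or angle between plate's own z axis and vertical above 0.06 rad).
It fails at once if a second lever shim is pressed down (value of joint each of shim_far_right, shim_far_left above 0.35 rad or value of joint each of shim_near_left, shim_far_left above 0.35 rad or value of joint each of shim_near_left, shim_far_right above 0.35 rad or value of joint each of shim_near_right, shim_far_left above 0.35 rad or value of joint each of shim_near_right, shim_far_right above 0.35 rad or value of joint each of shim_near_right, shim_near_left above 0.35 rad).
It fails at once if the sensor is carried off or knocked over (distance of sensor from where it was at the start of the episode above 0.02 m or angle between sensor's own z axis and vertical above 0.3 rad).
It fails at once if the lens tube is carried off or knocked over (distance of lens_tube from where it was at the start of the episode above 0.02 m or angle between lens_tube's own z axis and vertical above 0.3 rad).
It fails at once if the tin is carried off or knocked over (distance of tin from where it was at the start of the episode above 0.02 m or angle between tin's own z axis and vertical above 0.3 rad).
It also fails if it takes over 58 s, if anything falls off the work surface, if the arm or the gripper's body presses on something with over 40 N, if the wrist force passes 120 N, or if a joint passes its speed limit or range.

ROBOT

A 6-joint arm with a two-finger parallel gripper is mounted at the origin on a cart in front of the work surface, level with it; the furniture and walls round the work are solid. World frame = base frame: x ahead of the robot, y to its left, z up, the work surface at z = 0. Lengths are in m, angles in degrees, forces in N, time in s.
With the tool pointing down it reaches from about 0.35 to 0.875 m from the base axis. Payload 4.2 kg.
Tool frame: the origin (TCP) lies midway between the tips of the shut fingers; the grasp point (between the pads) lies 19 mm behind it; z points along the fingers, y is the line along which they close (so a half turn about z gives the same grasp; the last joint's range is limited). The gripper opens to 87 mm and grips with 3 to 60 N. Pads are 19 mm wide; open, the fingers measure 117 mm over their backs; the gripper's body (75 mm by 190 mm) begins 51 mm behind the grasp point.
Start: joints at [80.363, 22.042, 0.453, 0, -68.411, -14.817], TCP at [0.259, 0.569, 0.193] pointing down, gripper open.
Joint ranges: [-179.83, 179.83], [-69.29, 118.12], [-61.27, 80.66], [-181.25, 117.63], [-171.15, -9.14], [-177.46, 177.46]. Speed limits (degrees/s): [159.86, 159.86, 180, 180, 180, 180].

INTERFACE

Orientations are given as a 3x3 rotation matrix whose columns are the frame's x, y, z axes.
In Python, from station import sense, capture, finish_job, silhouettes, landmark_of gives the robot as it stands.
- The arm moves only by the tool step_arm, never from a script. Its arguments are lists of equal length, an entry for each row: "linear": the shift along the tool's x, y, z in mm, a list of three; "delta_rot": the turn, a rotation vector about the tool's x, y, z in rad, a list of three; "grip": the finger opening in mm, from 0 to 87. A call has 1 to 10 rows; each row shifts and turns the commanded pose from where the row before left it, along the tool's axes as they then stand; what a row does not reach is not made up. A row lasts 1/8 s, in which the tool goes at most 62.5 mm and 10.7 degrees, less where a joint would pass 70% of its speed; a pose out of reach is approached as far as the arm can. A call with a gripper value outside its range is refused whole. The fingers move at their own pace and stop on an object; the grip force is fixed at half the most. Time passes only in rows, so rows that do not move let the fingers close. It gives the time, the measured TCP pose, the force, the opening and the grip force at its end, in the units of the state.
- sense(): the state, without advancing time (a new reading comes with each control period).
- capture(name): name is "scene" or "top" or "wrist"; returns a dict with "img" (480x640x3 uint8, red, green, blue), "fx", "fy", "cx", "cy" (pixels), "world_to_cam" (4x4, takes a point from world to camera coordinates); the wrist camera has in their place "mount" (4x4, takes a point from camera to tool coordinates, whose origin is the TCP and whose axes are the flange's). Camera axes: x right, y up, looking along -z (the intrinsics and any distortion apply to the point x, -y, -z); pixel columns grow to the right and rows downward; lengths in m; the calibration is good to about 2 mm. A picture is of the moment at which its call begins: read the wrist's pose just before it. There is no depth.
- finish_job(): hands the job in; it is judged then, once.
Trained networks look in the newest picture that a camera, given by its name, has taken for a name from the list of things; names that differ only in an ending like _2 or _b are one class to them, and where a whole thing is asked for, a point or a joint stands for the part that bears it (a point fixed in the world has none). Each returns a list of dicts, best first, with "score" (0 to 1); they miss things now and then, are a little off and sometimes report something else, mostly with a low value. They report only what shows in the picture. A call takes as long as a camera call.
- silhouettes(camera, label): "mask" (480x640 bool, what is visible of it) and "point" ([column, row] in pixels, amid what is visible of it).
- landmark_of(camera, label): "point" ([column, row] in pixels: a listed point, or the origin of a listed thing).
The state is a dict: "time_s": time; "joints": joint angles; "joint_velocities": joint speeds; "effort": joint torques, N m; "tcp_pos": TCP position; "ee_rot": TCP orientation; "wrist_force": force on the tool from outside, world axes, zero at the start; "moment": the same for the moment, N m; "gripper_width": opening from 0.0 (shut) to 1.0 (fully open); "gripper_force": force on a finger pad.
Only numpy, scipy, OpenCV 4.12 (cv2) and the standard library are available. Lean on these libraries where they do the work, as an engineer would, in place of code of your own. Each camera call takes 0.05 s, during which the arm holds its last target. There are 200 camera calls.

## Working session

There is one attempt and no reset: what is moved stays moved. The work goes in short steps, Python scripts to look and compute and a tool call to move; the robot and the scene stay as the last step left them, time stands still between calls to the robot, and variables do not carry over. Pictures are saved under pics/ and viewed, at most 10 in all, crops included, and the job is handed in when it is done.

Besides the shell and the picture viewer there is one more tool, called in YAML: its name, and indented under it one key for each argument. step_arm: Moves the arm, as the interface text tells. Its arguments: {"type":"object","properties":{"linear":{"type":"array"},"delta_rot":{"type":"array"},"grip":{"type":"array"}},"required":["linear","delta_rot","grip"]}

```bash
mkdir -p pics; cat > h.py <<'E'
import numpy as np,cv2
from scipy.optimize import least_squares
from station import *
names=['far_left','far_right','near_left','near_right']
def proj(c,P):
    P=np.atleast_2d(P);q=P@c['world_to_cam'][:3,:3].T+c['world_to_cam'][:3,3]
    return np.c_[c['fx']*q[:,0]/-q[:,2]+c['cx'],c['fy']*-q[:,1]/-q[:,2]+c['cy']]
def unproj(c,p,z):
    M=np.array(c['world_to_cam']);R=M[:3,:3];o=-R.T@M[:3,3]
    d=R.T@np.array([(p[0]-c['cx'])/c['fx'],-(p[1]-c['cy'])/c['fy'],-1]);return o+d*(z-o[2])/d[2]
E
python3 - <<'E'
from h import *
s=sense();print(s['time_s'],s['tcp_pos'],np.round(s['ee_rot'],3).tolist(),s['wrist_force'],s['gripper_width'])
for cam in ['scene','top']:
    c=capture(cam);c['world_to_cam']=np.array(c['world_to_cam']);print([k for k in c])
    cv2.imwrite(f'pics/{cam}0.png',c['img'][:,:,::-1])
    for n in names:
        for t,z in (('corner_',.036),('thumb_',.046)):
            r=landmark_of(cam,t+n)
            for d in r[:2]: print(cam,t+n,round(d['score'],2),np.round(d['point'],1),np.round(unproj(c,d['point'],z),4))
    for n,z in (('base',0),('sensor',.036),('lens_tube',0),('tin',0)):
        for d in landmark_of(cam,n)[:1]: print(cam,n,round(d['score'],2),np.round(d['point'],1),np.round(unproj(c,d['point'],z),4))
E
```

```text
0.0 [0.25844258 0.56832522 0.19142726] [[0.91, -0.414, -0.001], [-0.414, -0.91, -0.002], [0.0, 0.002, -1.0]] [-0.21699112  0.44244362 -0.89170194] 0.9979838070539092
['img', 'fx', 'fy', 'cx', 'cy', 'world_to_cam']
scene corner_far_left 0.9 [285.8 260. ] [0.5952 0.0594 0.036 ]
scene thumb_far_left 0.71 [266.1 271.6] [0.5858 0.1168 0.046 ]
scene corner_far_right 0.77 [323.7 221.3] [ 0.6349 -0.0929  0.036 ]
scene corner_far_right 0.32 [274.7 241.2] [0.6559 0.0282 0.036 ]
scene thumb_far_right 0.48 [334.6 205. ] [ 0.6517 -0.1487  0.046 ]
scene corner_near_left 0.92 [354.2 278.4] [0.4683 0.0212 0.036 ]
scene corner_near_left 0.68 [319.6 221. ] [ 0.6421 -0.0882  0.036 ]
scene thumb_near_left 0.61 [338.3 294.7] [0.4534 0.0834 0.046 ]
scene corner_near_right 0.68 [383.  233.4] [ 0.5154 -0.1346  0.036 ]
scene corner_near_right 0.67 [336.  250.4] [ 0.5468 -0.0254  0.036 ]
scene thumb_near_right 0.57 [395.3 216.2] [ 0.5264 -0.1941  0.046 ]
scene sensor 0.73 [339.5 245.6] [ 0.5523 -0.0426  0.036 ]
scene lens_tube 0.83 [269.2 335.5] [0.506  0.1893 0.    ]
scene tin 0.84 [274.9 238.9] [ 0.7037 -0.
[... 166 characters left out ...]
8   0.1147 0.046 ]
top thumb_far_left 0.63 [329.9 166. ] [ 0.685  -0.0214  0.046 ]
top corner_far_right 0.72 [369.8 193.4] [ 0.6384 -0.0959  0.036 ]
top thumb_far_right 0.8 [409.  185.1] [ 0.6537 -0.1661  0.046 ]
top corner_near_left 0.89 [309.  282.4] [0.4736 0.011  0.036 ]
top thumb_near_left 0.83 [272.4 291.7] [0.4555 0.0745 0.046 ]
top thumb_near_left 0.33 [371.4 193.3] [ 0.6364 -0.0976  0.046 ]
top corner_near_right 0.79 [390.1 264.4] [ 0.5092 -0.1335  0.036 ]
top thumb_near_right 0.61 [424.  256.4] [ 0.5242 -0.1925  0.046 ]
top sensor 0.79 [341.3 238.7] [ 0.5534 -0.0451  0.036 ]
top lens_tube 0.71 [214.7 266.9] [0.4997 0.1853 0.    ]
top tin 0.69 [326.4 163.8] [ 0.7022 -0.0165  0.    ]
```

```bash
cat > pts.py <<'E'
import numpy as np
C={'far_left':(66,74),'far_right':(66,-74),'near_left':(-66,74),'near_right':(-66,-74)}
def model(x,y,th):
    R=np.array([[np.cos(th),-np.sin(th)],[np.sin(th),np.cos(th)]]);o={}
    for n,(a,b) in C.items():
        s=np.sign(b)
        for t,yy,z in (('corner_',b,.036),('thumb_',s*140.5,.046)):
            o[t+n]=np.r_[R@np.array([a,yy])/1e3+[x,y],z]
    return o
E
python3 - <<'E'
from h import *; from pts import model
obs=[]
im=[]
for cam in ['scene','top']:
    c=capture(cam);c['world_to_cam']=np.array(c['world_to_cam'])
    for n in names:
        for t in ('corner_','thumb_'):
            r=landmark_of(cam,t+n)
            if r: obs.append((c,t+n,np.array(r[0]['point'])))
    im.append(c)
def f(p):
    m=model(*p);return np.concatenate([proj(c,m[n])[0]-q for c,n,q in obs])
r=least_squares(f,[.555,-.04,-.25],loss='soft_l1',f_scale=2,x_scale=[.1,.1,1]);print(r.x,np.degrees(r.x[2]));print(np.round(r.fun.reshape(-1,2),1).tolist())
m=model(*r.x)
for k in m:print(k,np.round(m[k],4))
outs=[]
for c in im:
    g=c['img'][:,:,::-1].copy()
    for k in m:
        u=proj(c,m[k])[0];cv2.circle(g,(int(round(u[0])),int(round(u[1]))),1,(0,255,0),-1)
    outs.append(cv2.resize(g[140:360,180:460],None,fx=1.42,fy=1.42*1.5))
cv2.imwrite('pics/a.png',np.hstack(outs))
E
```

```text
[ 0.55413276 -0.03979402  0.23159321] 13.269313571951226
[[2.1, -5.8], [3.9, 0.5], [0.6, -2.4], [-42.7, -33.1], [0.2, -3.1], [0.6, -3.3], [1.6, -0.1], [1.0, -0.1], [-2.8, -1.4], [1.3, 0.0], [-3.4, -2.9], [-3.4, -1.3], [-3.6, 0.6], [-3.2, 3.0], [1.0, 0.7]]
corner_far_left [0.6014 0.0474 0.036 ]
thumb_far_left [0.5861 0.1121 0.046 ]
corner_far_right [ 0.6354 -0.0967  0.036 ]
thumb_far_right [ 0.6506 -0.1614  0.046 ]
corner_near_left [0.4729 0.0171 0.036 ]
thumb_near_left [0.4576 0.0818 0.046 ]
corner_near_right [ 0.5069 -0.127   0.036 ]
thumb_near_right [ 0.5221 -0.1917  0.046 ]
```

View pics/a.png

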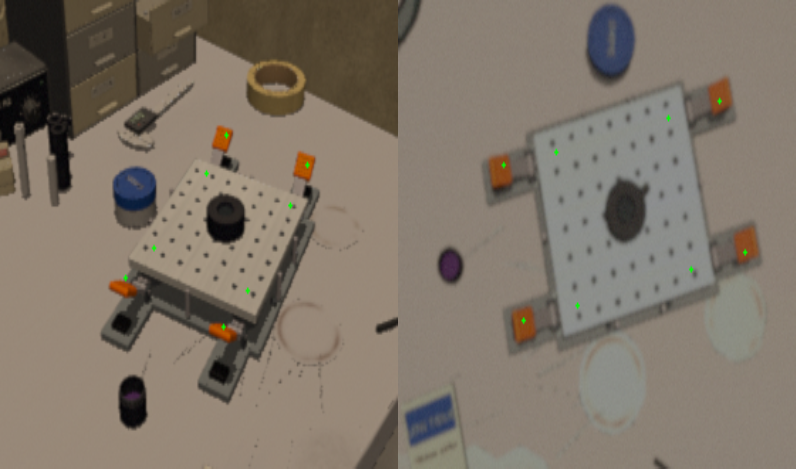

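The fit is close: the plate and four raised orange levers all show, the tube is left (top view about 215,267) and the tin beyond. In the top view the right-hand dots sit slightly low, so I'll refine the yaw from the plate's outline.

```bash
python3 - <<'E'
from h import *; from pts import model
c=capture('top');c['world_to_cam']=np.array(c['world_to_cam'])
m=silhouettes('top','plate')[0];k=m['mask'].astype(np.uint8);s=silhouettes('top','sensor')
for q in s[:1]:k|=q['mask'].astype(np.uint8)
k=cv2.morphologyEx(k,cv2.MORPH_CLOSE,np.ones((7,7)))
cn=max(cv2.findContours(k,0,2)[0],key=cv2.contourArea)[:,0]
W=np.array([unproj(c,p,.036)[:2] for p in cn]).astype(np.float32)
r=cv2.minAreaRect(W*1000);print(m['score'],r)
for n in names:
  t=silhouettes('top','thumb_'+n)
  for d in t[:1]:print(n,d['score'],np.round(unproj(c,d['point'],.044),4),d['mask'].sum())
E
```

```text
0.94 ((554.4380493164062, -39.49186706542969), (178.86111450195312, 197.63180541992188), 14.544376373291016)
far_left 0.54 [0.5804 0.1067 0.044 ] 377
far_right 0.61 [ 0.6417 -0.1566  0.044 ] 371
near_left 0.85 [0.4592 0.0661 0.044 ] 359
near_right 0.59 [ 0.5225 -0.1849  0.044 ] 406
```

step_arm:
  linear:
    - [52.6, 33.1, 0]
    - [52.6, 33.1, 0]
    - [52.6, 33.1, 0]
    - [52.6, 33.1, 0]
    - [52.6, 33.1, 0]
    - [52.6, 33.1, 0]
    - [52.6, 33.1, 0]
    - [52.6, 33.1, 0]
    - [52.6, 33.1, 0]
    - [52.6, 33.1, 30]
  delta_rot:
    - [0, 0, 0]
    - [0, 0, 0]
    - [0, 0, 0]
    - [0, 0, 0]
    - [0, 0, 0]
    - [0, 0, 0]
    - [0, 0, 0]
    - [0, 0, 0]
    - [0, 0, 0]
    - [0, 0, 0]
  grip: [0, 0, 0, 0, 0, 0, 0, 0, 0, 0]

```text
time_s: 3.8
tcp_pos: [0.6002, 0.0532, 0.1677]
ee_rot: [[0.91, -0.414, 0.007], [-0.414, -0.91, 0.001], [0.005, -0.004, -1.0]]
wrist_force: [0.4, 0.0, -0.1]
gripper_width: 0.018
gripper_force: 0.0
```

step_arm:
  linear:
    - [0, 0, 40]
    - [0, 0, 40]
    - [0, 0, 32]
    - [0, 0, 0]
    - [0, 0, 0]
  delta_rot:
    - [0, 0, 0]
    - [0, 0, 0]
    - [0, 0, 0]
    - [0, 0, 0]
    - [0, 0, 0]
  grip: [0, 0, 0, 0, 0]

```text
time_s: 4.42
tcp_pos: [0.5985, 0.0551, 0.0548]
ee_rot: [[0.911, -0.413, 0.003], [-0.413, -0.911, 0.0], [0.002, -0.001, -1.0]]
wrist_force: [0.5, -0.0, 1.0]
gripper_width: 0.002
gripper_force: 0.0
```

```bash
python3 - <<'E'
from h import *
s=sense();P=np.array(s['tcp_pos']);print(P,s['wrist_force'])
c=capture('wrist');print({k:np.round(v,3).tolist() for k,v in c.items() if k!='img'})
cv2.imwrite('pics/w1.png',c['img'][:,:,::-1])
E
```

```text
[0.59853155 0.05509241 0.05483132] [ 0.49385879 -0.0496352   1.0098273 ]
{'fx': 337.956, 'fy': 337.956, 'cx': 323.557, 'cy': 240.381, 'mount': [[0.001, 0.97, 0.241, 0.065], [1.0, -0.0, -0.001, -0.001], [-0.0, 0.241, -0.97, -0.192], [0.0, 0.0, 0.0, 1.0]]}
```

View pics/w1.png

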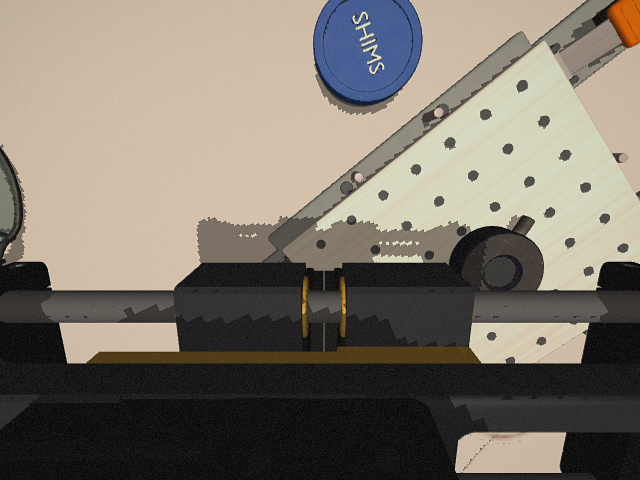

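step_arm:
  linear:
    - [3.5, 5.5, 6]
    - [0, 0, 3]
    - [0, 0, 0]
  delta_rot:
    - [0, 0, 0]
    - [0, 0, 0]
    - [0, 0, 0]
  grip: [0, 0, 0]

```text
time_s: 4.85
tcp_pos: [0.598, 0.0481, 0.0443]
ee_rot: [[0.91, -0.414, -0.0], [-0.414, -0.91, -0.0], [-0.0, 0.0, -1.0]]
wrist_force: [0.3, 0.2, 0.5]
gripper_width: 0.005
gripper_force: 0.0
```

step_arm:
  linear:
    - [0, 0, 5]
    - [0, 0, 3]
    - [0, 0, 1]
    - [0, 0, 0]
  delta_rot:
    - [0, 0, 0]
    - [0, 0, 0]
    - [0, 0, 0]
    - [0, 0, 0]
  grip: [0, 0, 0, 0]

```text
time_s: 5.35
tcp_pos: [0.5981, 0.0483, 0.0352]
ee_rot: [[0.91, -0.414, -0.0], [-0.414, -0.91, -0.0], [-0.0, 0.0, -1.0]]
wrist_force: [-0.0, 0.5, -0.8]
gripper_width: 0.004
gripper_force: 0.0
```

step_arm:
  linear:
    - [0, 0, 1]
    - [0, 0, 1]
    - [0, 0, 0]
  delta_rot:
    - [0, 0, 0]
    - [0, 0, 0]
    - [0, 0, 0]
  grip: [0, 0, 0]

```text
time_s: 5.72
tcp_pos: [0.5981, 0.0483, 0.0333]
ee_rot: [[0.91, -0.414, -0.0], [-0.414, -0.91, -0.0], [-0.0, 0.0, -1.0]]
wrist_force: [0.6, -0.4, -0.2]
gripper_width: 0.003
gripper_force: 0.0
```

step_arm:
  linear:
    - [0, 0, 1]
    - [0, 0, 1]
    - [0, 0, 0]
  delta_rot:
    - [0, 0, 0]
    - [0, 0, 0]
    - [0, 0, 0]
  grip: [0, 0, 0]

```text
time_s: 6.1
tcp_pos: [0.5981, 0.0483, 0.0312]
ee_rot: [[0.91, -0.414, -0.0], [-0.414, -0.91, -0.0], [-0.0, 0.0, -1.0]]
wrist_force: [0.5, -0.5, -0.2]
gripper_width: 0.006
gripper_force: 0.0
```

```bash
python3 - <<'E'
from h import *
c=capture('scene');c['world_to_cam']=np.array(c['world_to_cam']);P=np.array(sense()['tcp_pos']);u=proj(c,P)[0];print(u,sense()['wrist_force'])
g=c['img'][:,:,::-1].copy()[190:330,210:410]
cv2.imwrite('pics/s1.png',cv2.resize(g,None,fx=4,fy=4,interpolation=cv2.INTER_CUBIC))
E
```

```text
[289.01917588 258.90320289] [ 0.70972958 -0.82002105  0.15257572]
```

View pics/s1.png

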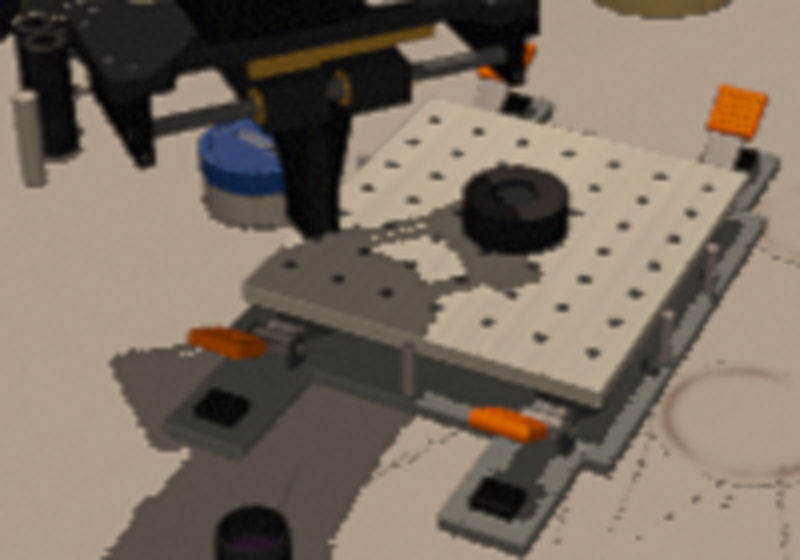

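```bash
python3 - <<'E'
from h import *
s=sense();P=np.array(s['tcp_pos']);R=np.array(s['ee_rot'])
c=capture('scene');c['world_to_cam']=np.array(c['world_to_cam'])
print(unproj(c,[289.5,248.7],.036),P)
for dz in (0,.01,.019,.03,.07):print(dz,proj(c,P-dz*R[:,2])[0])
print('sensor',proj(c,[[.5544,-.0395,.036],[.5544,-.0395,.056]]))
# wrist force vs joint; marker corners
from scipy.spatial.transform import Rotation
u,v=np.array([.968,.251,0]),np.array([-.251,.968,0])
o=np.array([.5544,-.0395,.036])
for a,b in((88,98),(-88,98),(88,-98),(-88,-98)):print(a,b,proj(c,o+u*a/1e3+v*b/1e3)[0])
t=capture('top');t['world_to_cam']=np.array(t['world_to_cam'])
cv2.imwrite('pics/t1.png',cv2.resize(t['img'][130:330,190:450,::-1],None,fx=3,fy=3,interpolation=2)); print(proj(t,P),[proj(t,P-d*R[:,2])[0].round(1) for d in(.02,.07)])
E
```

```text
[0.61617619 0.02817523 0.036     ] [0.5981237  0.04827922 0.0313154 ]
0 [289.01917588 258.90320289]
0.01 [288.86007106 254.40535629]
0.019 [288.71517576 250.30920837]
0.03 [288.53585178 245.23977197]
0.07 [287.86228793 226.19831898]
sensor [[337.58857986 245.86873506]
 [337.8681774  236.96078436]]
88 98 [271.07561904 260.13233815]
-88 98 [361.07440762 287.32836433]
88 -98 [319.16175002 213.33977584]
-88 -98 [398.2396958  232.86219567]
[[290.28953049 213.34127163]] [array([289.9, 211.3]), array([289. , 205.8])]
```

View pics/t1.png

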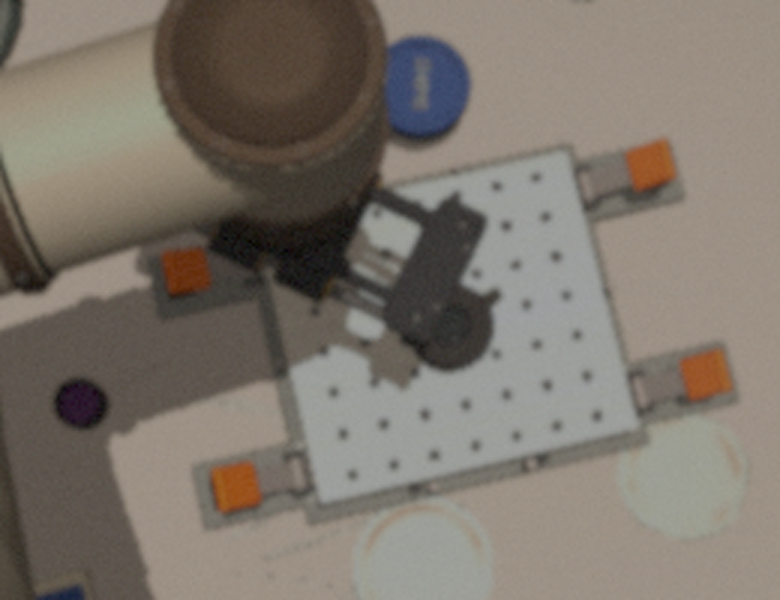

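The top view shows the gripper over the far left corner; the scene view shows the fingertip at about (289,249), roughly 10 px above the projected TCP. That means it is not touching yet, so I'll go on down in guarded steps.

step_arm:
  linear:
    - [0, 0, 1.5]
    - [0, 0, 1.5]
    - [0, 0, 0]
  delta_rot:
    - [0, 0, 0]
    - [0, 0, 0]
    - [0, 0, 0]
  grip: [0, 0, 0]

```text
time_s: 6.62
tcp_pos: [0.598, 0.0483, 0.0282]
ee_rot: [[0.91, -0.414, -0.0], [-0.414, -0.91, -0.0], [-0.0, 0.0, -1.0]]
wrist_force: [-0.1, 0.1, 0.6]
gripper_width: 0.005
gripper_force: 0.0
```

```bash
python3 - <<'E'
from h import *
s=sense();P=np.array(s['tcp_pos']);print(P,s['wrist_force'],s['joints'],s['gripper_width'])
c=capture('scene')
g=c['img'][:,:,::-1][205:280,250:350]
cv2.imwrite('pics/s2.png',cv2.resize(g,None,fx=8,fy=8,interpolation=cv2.INTER_NEAREST))
E
```

```text
[0.59802257 0.04826475 0.02815949] [-0.08173491  0.11415596  0.55118749] [ 2.00597724e+01  2.88730415e+01 -1.46835063e+01 -3.49639156e-03
 -4.64680500e+01  4.54859274e+01] 0.005064243032024718
```

View pics/s2.png

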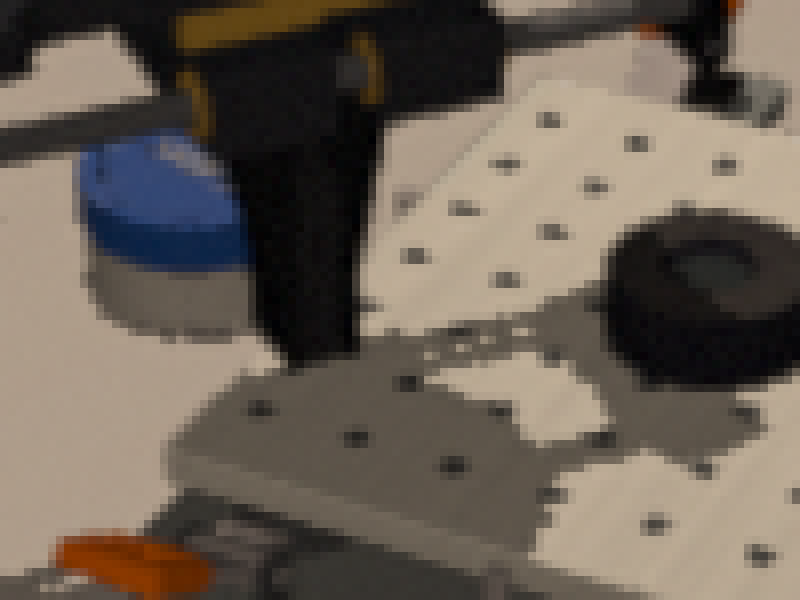

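The fingertip ends at about (290.6,251) in the full frame. That is around 13 mm above the plate if its xy is right, and its shadow is detached too, so I'm descending.

step_arm:
  linear:
    - [0, 0, 2]
    - [0, 0, 2]
    - [0, 0, 0]
  delta_rot:
    - [0, 0, 0]
    - [0, 0, 0]
    - [0, 0, 0]
  grip: [0, 0, 0]

```text
time_s: 7.05
tcp_pos: [0.598, 0.0483, 0.0241]
ee_rot: [[0.91, -0.414, -0.001], [-0.414, -0.91, -0.0], [-0.0, 0.0, -1.0]]
wrist_force: [-0.2, 0.2, -0.5]
gripper_width: 0.005
gripper_force: 0.0
```

step_arm:
  linear:
    - [0, 0, 2]
    - [0, 0, 2]
    - [0, 0, 0]
  delta_rot:
    - [0, 0, 0]
    - [0, 0, 0]
    - [0, 0, 0]
  grip: [0, 0, 0]

```text
time_s: 7.42
tcp_pos: [0.598, 0.0483, 0.0201]
ee_rot: [[0.91, -0.414, -0.0], [-0.414, -0.91, -0.0], [-0.0, 0.0, -1.0]]
wrist_force: [0.2, 0.2, -0.3]
gripper_width: 0.009
gripper_force: 0.0
```

```bash
python3 - <<'E'
from h import *
s=sense();P=np.array(s['tcp_pos']);print(P,s['wrist_force'])
c=capture('scene');a=c['img'][:,:,::-1][205:280,250:350]
c=capture('top');b=c['img'][:,:,::-1][180:255,240:340]
cv2.imwrite('pics/s3.png',cv2.resize(np.vstack([a,b])[:, :],None,fx=4,fy=4,interpolation=cv2.INTER_NEAREST))
E
```

```text
[0.59801744 0.04826917 0.02014811] [ 0.20190951  0.16717121 -0.29390177]
```

View pics/s3.png

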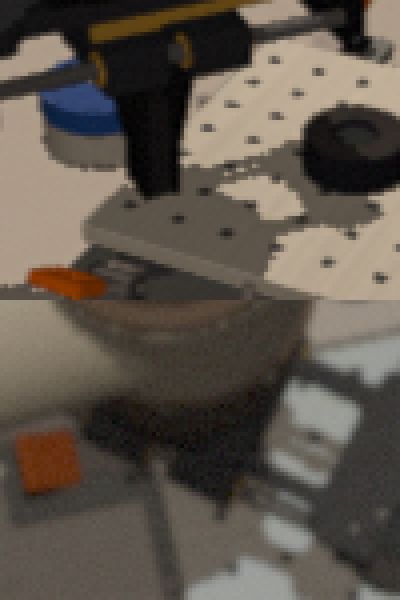

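The fingertip end is now at about (290,254) and still free of the plate, tracking as expected with about 5 mm left.

step_arm:
  linear:
    - [0, 0, 1.5]
    - [0, 0, 1.5]
    - [0, 0, 0]
  delta_rot:
    - [0, 0, 0]
    - [0, 0, 0]
    - [0, 0, 0]
  grip: [0, 0, 0]

```text
time_s: 7.9
tcp_pos: [0.598, 0.0483, 0.0172]
ee_rot: [[0.91, -0.414, -0.0], [-0.414, -0.91, -0.0], [-0.0, 0.0, -1.0]]
wrist_force: [-0.5, 0.0, -0.2]
gripper_width: 0.007
gripper_force: 0.0
```

step_arm:
  linear:
    - [0, 0, 1]
    - [0, 0, 1]
    - [0, 0, 0]
  delta_rot:
    - [0, 0, 0]
    - [0, 0, 0]
    - [0, 0, 0]
  grip: [0, 0, 0]

```text
time_s: 8.28
tcp_pos: [0.5981, 0.0483, 0.0152]
ee_rot: [[0.91, -0.414, -0.0], [-0.414, -0.91, -0.0], [-0.0, 0.0, -1.0]]
wrist_force: [-0.1, -0.8, -0.2]
gripper_width: 0.005
gripper_force: 0.0
```

step_arm:
  linear:
    - [0, 0, 1]
    - [0, 0, 1]
    - [0, 0, 0]
  delta_rot:
    - [0, 0, 0]
    - [0, 0, 0]
    - [0, 0, 0]
  grip: [0, 0, 0]

```text
time_s: 8.65
tcp_pos: [0.5981, 0.0483, 0.0133]
ee_rot: [[0.91, -0.414, -0.0], [-0.414, -0.91, -0.0], [-0.0, 0.0, -1.0]]
wrist_force: [-0.2, 0.2, -1.0]
gripper_width: 0.006
gripper_force: 0.0
```

step_arm:
  linear:
    - [0, 0, 1]
    - [0, 0, 0.5]
    - [0, 0, 0]
  delta_rot:
    - [0, 0, 0]
    - [0, 0, 0]
    - [0, 0, 0]
  grip: [0, 0, 0]

```text
time_s: 9.02
tcp_pos: [0.5981, 0.0483, 0.0118]
ee_rot: [[0.91, -0.414, -0.0], [-0.414, -0.91, -0.0], [-0.0, 0.0, -1.0]]
wrist_force: [0.2, 0.5, 0.9]
gripper_width: 0.005
gripper_force: 0.0
```

```bash
python3 - <<'E'
from h import *
s=sense();P=np.array(s['tcp_pos']);print(P,s['wrist_force'])
c=capture('scene');a=c['img'][:,:,::-1][225:285,250:330]
cv2.imwrite('pics/s4.png',cv2.resize(a,None,fx=9,fy=9,interpolation=cv2.INTER_NEAREST))
E
```

```text
[0.5981434  0.04829753 0.01182013] [0.22951243 0.50164856 0.93558938]
```

View pics/s4.png

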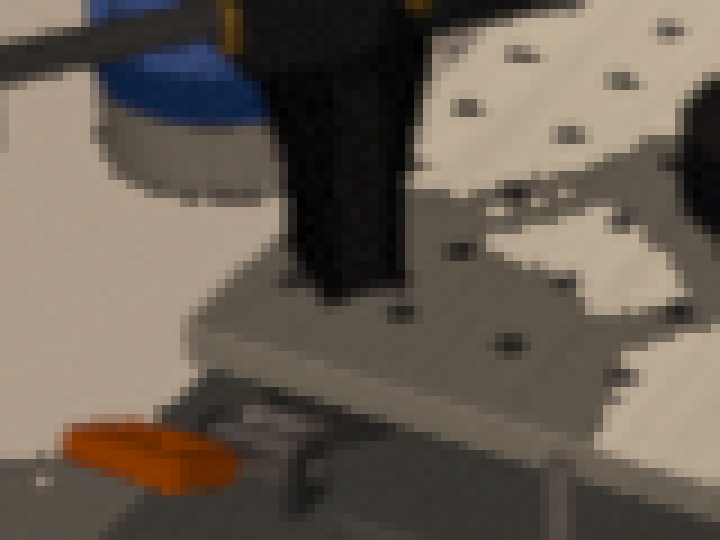

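The fingertip sits at about (288,258) beside the corner hole, nearly touching.

step_arm:
  linear:
    - [0, 0, 1]
    - [0, 0, 0.5]
    - [0, 0, 0]
  delta_rot:
    - [0, 0, 0]
    - [0, 0, 0]
    - [0, 0, 0]
  grip: [0, 0, 0]

```text
time_s: 9.45
tcp_pos: [0.5981, 0.0483, 0.0103]
ee_rot: [[0.91, -0.414, -0.0], [-0.414, -0.91, -0.0], [-0.0, 0.0, -1.0]]
wrist_force: [1.1, -0.0, 0.3]
gripper_width: 0.005
gripper_force: 0.0
```

step_arm:
  linear:
    - [0, 0, 1]
    - [0, 0, 0.5]
    - [0, 0, 0]
  delta_rot:
    - [0, 0, 0]
    - [0, 0, 0]
    - [0, 0, 0]
  grip: [0, 0, 0]

```text
time_s: 9.82
tcp_pos: [0.5981, 0.0483, 0.0088]
ee_rot: [[0.91, -0.414, -0.0], [-0.414, -0.91, -0.0], [-0.0, 0.0, -1.0]]
wrist_force: [-0.4, 0.2, -0.0]
gripper_width: 0.004
gripper_force: 0.0
```

step_arm:
  linear:
    - [0, 0, 1]
    - [0, 0, 1]
    - [0, 0, 0]
  delta_rot:
    - [0, 0, 0]
    - [0, 0, 0]
    - [0, 0, 0]
  grip: [0, 0, 0]

```text
time_s: 10.2
tcp_pos: [0.5981, 0.0483, 0.0068]
ee_rot: [[0.91, -0.414, -0.0], [-0.414, -0.91, -0.0], [-0.0, 0.0, -1.0]]
wrist_force: [-0.1, -0.3, 0.8]
gripper_width: 0.005
gripper_force: 0.0
```

```bash
python3 - <<'E'
from h import *
s=sense();P=np.array(s['tcp_pos']);print(P,s['wrist_force'],s['effort'])
c=capture('scene');a=c['img'][:,:,::-1][225:285,250:330]
cv2.imwrite('pics/s5.png',cv2.resize(a,None,fx=9,fy=9,interpolation=cv2.INTER_NEAREST))
E
```

```text
[0.5980816  0.04828399 0.00675674] [-0.10599515 -0.33448454  0.79002201] [ 2.49092547e-03 -4.14165366e+01  1.40311790e+01  3.10344882e+00
  8.35795258e-02  1.82296094e-05]
```

View pics/s5.png

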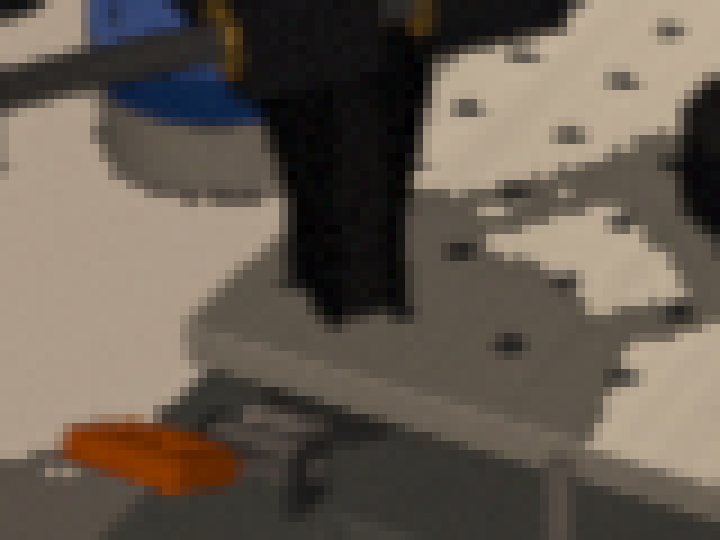

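The fingertip is at about (287.5,261), and the plate has not moved. It still shows no force, so I'm going on.

step_arm:
  linear:
    - [0, 0, 1]
    - [0, 0, 0.5]
    - [0, 0, 0]
  delta_rot:
    - [0, 0, 0]
    - [0, 0, 0]
    - [0, 0, 0]
  grip: [0, 0, 0]

```text
time_s: 10.62
tcp_pos: [0.5983, 0.0483, 0.0065]
ee_rot: [[0.91, -0.414, 0.001], [-0.414, -0.91, -0.0], [0.001, -0.0, -1.0]]
wrist_force: [-1.9, 1.1, 5.2]
gripper_width: 0.005
gripper_force: 2.8
```

Contact: 5.2 N with only 0.2 mm of give, so the far left corner is solid. Touch shows at a reading of z = 0.0066. Next is near left.

step_arm:
  linear:
    - [0, 0, -14]
    - [-33.7, 27.4, 0]
    - [-33.7, 27.4, 0]
    - [-33.6, 27.4, 0]
    - [0, 0, 0]
    - [0, 0, 8]
    - [0, 0, 3]
    - [0, 0, 2]
    - [0, 0, 1]
    - [0, 0, 0]
  delta_rot:
    - [0, 0, 0]
    - [0, 0, 0]
    - [0, 0, 0]
    - [0, 0, 0]
    - [0, 0, 0]
    - [0, 0, 0]
    - [0, 0, 0]
    - [0, 0, 0]
    - [0, 0, 0]
    - [0, 0, 0]
  grip: [0, 0, 0, 0, 0, 0, 0, 0, 0, 0]

```text
time_s: 11.88
tcp_pos: [0.4728, 0.0156, 0.0056]
ee_rot: [[0.91, -0.414, 0.001], [-0.414, -0.91, 0.0], [0.001, -0.001, -1.0]]
wrist_force: [-0.7, 0.9, 3.3]
gripper_width: 0.007
gripper_force: 1.6
```

step_arm:
  linear:
    - [0, 0, 1]
    - [0, 0, 0.5]
    - [0, 0, 0]
  delta_rot:
    - [0, 0, 0]
    - [0, 0, 0]
    - [0, 0, 0]
  grip: [0, 0, 0]

```text
time_s: 12.25
tcp_pos: [0.4727, 0.0156, 0.0042]
ee_rot: [[0.91, -0.414, 0.001], [-0.414, -0.91, 0.0], [0.001, -0.001, -1.0]]
wrist_force: [-1.0, 2.4, 3.9]
gripper_width: 0.005
gripper_force: 2.2
```

It gives: 1.4 mm more for only 0.6 N. I'll press near left to its stop.

step_arm:
  linear:
    - [0, 0, 1]
    - [0, 0, 1]
    - [0, 0, 0]
    - [0, 0, 0]
  delta_rot:
    - [0, 0, 0]
    - [0, 0, 0]
    - [0, 0, 0]
    - [0, 0, 0]
  grip: [0, 0, 0, 0]

```text
time_s: 12.75
tcp_pos: [0.4727, 0.0156, 0.0031]
ee_rot: [[0.911, -0.413, 0.001], [-0.413, -0.911, 0.0], [0.001, -0.001, -1.0]]
wrist_force: [-3.0, 3.2, 13.1]
gripper_width: 0.006
gripper_force: 6.9
```

Near left is the rocking corner: 3.5 mm down, then a hard stop at 13 N. Now over to its thumb pad.

step_arm:
  linear:
    - [0, 0, -20]
    - [0, 0, -16]
    - [-23, -27.8, 0]
    - [-23, -27.8, 0]
    - [0, 0, 0]
    - [0, 0, 8]
    - [0, 0, 6]
    - [0, 0, 0]
  delta_rot:
    - [0, 0, 0]
    - [0, 0, 0]
    - [0, 0, 0]
    - [0, 0, 0]
    - [0, 0, 0]
    - [0, 0, 0]
    - [0, 0, 0]
    - [0, 0, 0]
  grip: [0, 0, 0, 0, 0, 0, 0, 0]

```text
time_s: 13.75
tcp_pos: [0.4529, 0.084, 0.023]
ee_rot: [[0.91, -0.415, -0.002], [-0.415, -0.91, -0.001], [-0.001, 0.002, -1.0]]
wrist_force: [0.5, 0.2, 1.2]
gripper_width: 0.004
gripper_force: 0.0
```

```bash
python3 - <<'E'
from h import *
s=sense();P=np.array(s['tcp_pos']);print(P,s['wrist_force'])
c=capture('scene');a=c['img'][:,:,::-1][225:345,260:420]
cv2.imwrite('pics/s6.png',cv2.resize(a,None,fx=5,fy=5,interpolation=cv2.INTER_NEAREST))
E
```

```text
[0.45292356 0.08401576 0.02301799] [0.4782073  0.23766191 1.15051377]
```

View pics/s6.png

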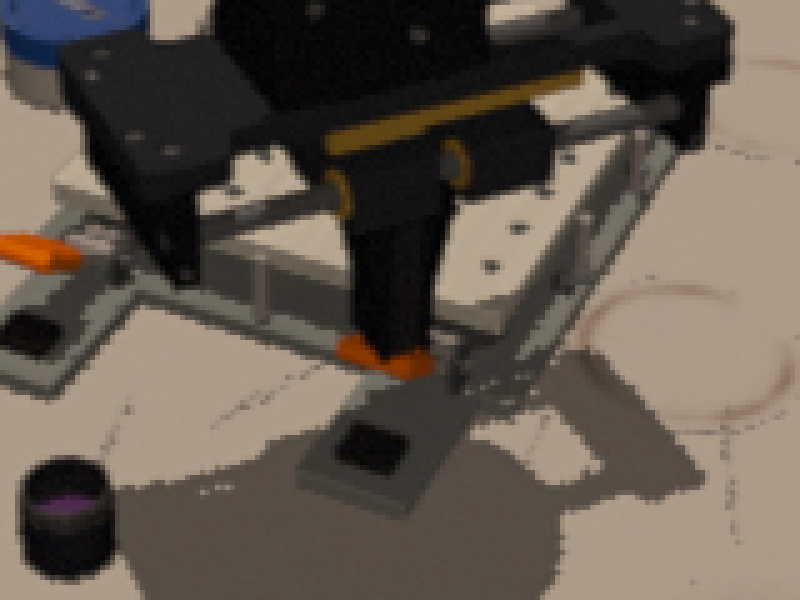

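The finger is centred over the near left orange pad, about (337,297) in the full frame, and the body clears the tube and plate. Pressing down in steps.

step_arm:
  linear:
    - [0, 0, 4]
    - [0, 0, 4]
    - [0, 0, 4]
    - [0, 0, 4]
    - [0, 0, 4]
    - [0, 0, 3]
    - [0, 0, 0]
  delta_rot:
    - [0, 0, 0]
    - [0, 0, 0]
    - [0, 0, 0]
    - [0, 0, 0]
    - [0, 0, 0]
    - [0, 0, 0]
    - [0, 0, 0]
  grip: [0, 0, 0, 0, 0, 0, 0]

```text
time_s: 14.68
tcp_pos: [0.4554, 0.0865, 0.0019]
ee_rot: [[0.911, -0.413, 0.004], [-0.413, -0.911, 0.003], [0.003, -0.004, -1.0]]
wrist_force: [-0.2, 2.1, 3.7]
gripper_width: 0.008
gripper_force: 2.2
```

step_arm:
  linear:
    - [0, 0, 3]
    - [0, 0, 3]
    - [0, 0, 2]
    - [0, 0, 0]
  delta_rot:
    - [0, 0, 0]
    - [0, 0, 0]
    - [0, 0, 0]
    - [0, 0, 0]
  grip: [0, 0, 0, 0]

```text
time_s: 15.18
tcp_pos: [0.4555, 0.0865, -0.0061]
ee_rot: [[0.911, -0.413, 0.004], [-0.413, -0.911, 0.003], [0.003, -0.004, -1.0]]
wrist_force: [-0.5, 4.0, 4.8]
gripper_width: 0.006
gripper_force: 2.2
```

step_arm:
  linear:
    - [0, 0, 1.5]
    - [0, 0, 1.5]
    - [0, 0, 1]
    - [0, 0, 0]
  delta_rot:
    - [0, 0, 0]
    - [0, 0, 0]
    - [0, 0, 0]
    - [0, 0, 0]
  grip: [0, 0, 0, 0]

```text
time_s: 15.68
tcp_pos: [0.4556, 0.0867, -0.0081]
ee_rot: [[0.911, -0.412, 0.005], [-0.412, -0.911, 0.003], [0.004, -0.004, -1.0]]
wrist_force: [-6.0, 5.1, 23.5]
gripper_width: 0.004
gripper_force: 11.7
```

The lever is hard on its stop at 23 N and about the flat height. Back to the near left corner for the proof press.

step_arm:
  linear:
    - [0, 0, -20]
    - [0, 0, -25]
    - [23, 27.8, 0]
    - [23, 27.8, 0]
    - [0, 0, 0]
    - [0, 0, 14]
    - [0, 0, 8]
    - [0, 0, 4]
    - [0, 0, 2]
    - [0, 0, 0]
  delta_rot:
    - [0, 0, 0]
    - [0, 0, 0]
    - [0, 0, 0]
    - [0, 0, 0]
    - [0, 0, 0]
    - [0, 0, 0]
    - [0, 0, 0]
    - [0, 0, 0]
    - [0, 0, 0]
    - [0, 0, 0]
  grip: [0, 0, 0, 0, 0, 0, 0, 0, 0, 0]

```text
time_s: 16.92
tcp_pos: [0.4716, 0.0156, 0.006]
ee_rot: [[0.911, -0.413, -0.001], [-0.413, -0.911, -0.0], [-0.001, 0.001, -1.0]]
wrist_force: [-2.0, 0.9, 2.7]
gripper_width: 0.004
gripper_force: 1.4
```

step_arm:
  linear:
    - [0, 0, 1]
    - [0, 0, 1]
    - [0, 0, 0.5]
    - [0, 0, 0]
    - [0, 0, 0]
    - [0, 0, 0]
  delta_rot:
    - [0, 0, 0]
    - [0, 0, 0]
    - [0, 0, 0]
    - [0, 0, 0]
    - [0, 0, 0]
    - [0, 0, 0]
  grip: [0, 0, 0, 0, 0, 0]

```text
time_s: 17.68
tcp_pos: [0.4718, 0.0156, 0.0057]
ee_rot: [[0.911, -0.413, -0.0], [-0.413, -0.911, -0.0], [-0.0, 0.0, -1.0]]
wrist_force: [-8.8, 3.1, 21.1]
gripper_width: -0.002
gripper_force: 10.9
```

The corner now stands solid: 21 N with about 0.9 mm of sink. Letting go.

step_arm:
  linear:
    - [0, 0, -10]
    - [0, 0, -30]
    - [0, 0, -40]
    - [0, 0, 0]
    - [0, 0, 0]
  delta_rot:
    - [0, 0, 0]
    - [0, 0, 0]
    - [0, 0, 0]
    - [0, 0, 0]
    - [0, 0, 0]
  grip: [0, 0, 0, 0, 0]

```text
time_s: 18.3
tcp_pos: [0.4718, 0.0153, 0.0831]
ee_rot: [[0.91, -0.414, -0.0], [-0.414, -0.91, 0.0], [-0.0, -0.0, -1.0]]
wrist_force: [0.6, -0.4, 0.3]
gripper_width: 0.004
gripper_force: 0.0
```

```bash
python3 - <<'E'
from h import *
s=sense();print(s['tcp_pos'],s['wrist_force'])
c=capture('scene');a=c['img'][:,:,::-1][190:350,240:420]
cv2.imwrite('pics/s7.png',cv2.resize(a,None,fx=3.7,fy=3.7,interpolation=cv2.INTER_CUBIC))
E
```

```text
[0.47183215 0.01530937 0.08307275] [ 0.57691331 -0.35784217  0.30671169]
```

View pics/s7.png

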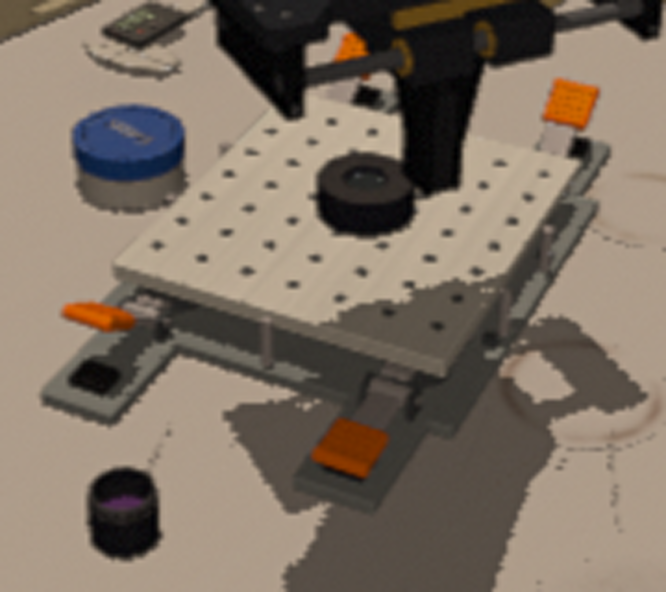

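The near left lever lies flat at about (334,311), the other three are up, and the sensor, tube and tin stand in place.

```bash
python3 -c "
from station import *
print(finish_job())"
```

```text
the job is handed in; nothing more can be done
None
```

The near left corner was the one that rocked (3.5 mm down under a press). I pressed its lever flat, and it then held solid at 21 N with about 0.9 mm of sink; the other three levers are still up. I pressed only far left (solid) and near left, not the two right corners. The job is handed in, and no verdict came back.

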